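# Push the worn bearing insert out of the reel bracket

### The job

Take the orange-handled C-shaped tool and, with its pin through the hidden off-centre access hole from below, push the worn brass insert up out of its tight bore in the red bracket until the tool's black collar meets the block's underside, feeling for the hole and the stop gently (never more than 30 N on the bracket). Stand the tool back upright on its green mat, then pull the worn insert out and stand it upright in the blue scrap tray. Leave the white insert seated and everything else on the bench where it is.

Things in the scene. Friction and masses are not known exactly. Their poses are not given: they have to be found in the camera images.
- bracket: Fixed bearing bracket. Origin on the bench midway below its two bores; z up, +x away from its open front. Red block x -35 to +75, y -60 to +60, z 70 to 102 mm overhangs a grey column (x +45 to +75, y -50 to +50) on a grey foot (x +35 to +110, 12 mm high): below the block it is open from the front (-x) and the sides. Vertical bores at x 0, y -30 and y +30.
- hole_right (a point): Centre of the top mouth of the bore at y -30, z 102 mm. Each bore: a recess 27 mm across, 26 deep, floor 6 thick; through it an 11 mm access hole to the flat underside (z 70). The hole's centre lies 5 mm off the bore axis, in any direction, differently each time, and cannot be seen: feel for it with the pin.
- hole_left (a point): Centre of the top mouth of the bore at bracket y +30, z 102 mm; same as the other. In each bore four small spring plungers just below the top clamp the insert: pushing it up takes some 5 to 15 N. Once it is raised 13.5 mm they snap in under its shoulder and hold it up there; short of that it creeps back.
- worn_insert: The worn bearing insert: brass-coloured closed solid cylinder with a black seal ring on top, 26 mm across, 24 mm high, lower 11.5 mm stepped in to 24 mm across (a shoulder); 70 g; origin at the centre of its underside, z up. It starts in one of the two bores (either), seated on the recess floor (underside at bracket z 76), its top 2 mm below the block's top.
- good_insert: The good insert: same shape and seat, white with a blue seal ring, in the other bore. Stays put.
- tool: Push-out tool, a steel C 134 mm high, 0.3 kg, standing on its foot. Origin at the foot's underside straight below the pin; z up; the C opens to +x. Foot x -68 to +22, 40 mm wide, 10 thick; on it a black collar 20 mm across up to z 14 and a pin 9 mm across up to z 36; back x -68 to -56; upper arm z 84 to 94, 26 wide; orange handle 22 x 22, z 94 to 134, in line with the pin.
- tool_tip (a point): Top of the pin (tool z 36 mm), tapered to 8 mm across over the last 3 mm. The pin stands 22 mm above the collar: with the collar against the block's underside it has raised the insert by 16 mm, and the insert's top is 14 mm proud of the block.
- tool_grip (a point): centre of the orange handle (tool z 114 mm); grip its flats, x or y
- mat: green parking mat of the tool, fixed, 150 (x) x 130 (y) x 3 mm; origin at the centre of its underside, on the bench
- tray: blue scrap tray, fixed, 110 (x) x 170 (y) mm outside, 20 mm high, walls and floor 4 mm; origin at the centre of its underside, on the bench
- scrap_insert: dark steel insert of the same shape already standing near the +y end of the tray; origin at the centre of its underside
- cone_a: bystander: cream yarn cone, 156 mm across, 167 mm high; origin at its underside, middle
- cone_b: bystander: rust-coloured yarn cone, 156 mm across, 167 mm high; origin at its underside, middle
- bobbin_a: bystander: white bobbin, 40 mm across, 110 mm high; origin at its underside, middle
- bobbin_b: bystander: red bobbin, 40 mm across, 110 mm high; origin at its underside, middle
- oil_jar: bystander: amber jar with white cap, 56 mm across, 80 mm high; origin at its underside, middle
- mug: bystander: white mug, 80 mm across, 90 mm high; origin at its underside, middle
- screwdriver: bystander: screwdriver lying down; origin at its underside

How it is judged:
By the outcome, as a careful person would: the job done as asked, in the order asked, and still so for the second after the job is handed in, with the robot touching nothing.
It also fails if it takes over 72 s, if anything falls off the work surface, if the arm or the gripper's body presses on something with over 40 N, if the wrist force passes 120 N, or if a joint passes its speed limit or range.

### The arm

A 6-joint arm with a two-finger parallel gripper is mounted at the origin on the work surface. World frame = base frame: x ahead of the robot, y to its left, z up, the work surface at z = 0. Lengths are in mm, angles in rad, forces in N, time in s.
With the tool pointing down it reaches from about 300 to 875 mm from the base axis. Payload 6.4 kg.
Tool frame: the origin (TCP) lies at the very end of the fingers, on their centre line; the grasp point (between the pads) lies robot.tcp_to_grasp behind it (robot.tcp_to_grasp is the distance from the TCP to the grasp point, in mm); z points along the fingers, y is the line along which they close (so a half turn about z gives the same grasp; the last joint's range is limited). The gripper opens to 88 mm and grips with 3 to 60 N. Pads are 18 mm wide; open, the fingers measure 123 mm over their backs; the gripper's body (75 mm by 187 mm) begins 45 mm behind the grasp point.
Start: joints at [-1.537, 0.181, 1.607, -0, 1.354, -0.206], TCP at [136.583, -558.557, 238.714] pointing down, gripper open.
Joint ranges: [-2.99, 2.99], [-0.89, 2.07], [0.3, 2.58], [-1.14, 4.28], [0, 2.63], [-3.12, 3.12]. Speed limits (rad/s): [2.57, 2.57, 3.01, 3.14, 3.14, 3.14].

### API

Orientations are given as a unit quaternion [x, y, z, w].
In Python, from station import robot gives the robot as it stands. The module is installed in compiled form; this text tells all that it offers.
- The arm moves only by the tool arm_command, never from a script. Its argument "increments" is a list of rows, each a list of 2 entries, a list of its own where there are three numbers: the shift along the tool's x, y, z in mm, then the turn about the tool's z in rad. A call has exactly 10 rows; each row shifts and turns the commanded pose from where the row before left it, along the tool's axes as they then stand; what a row does not reach is not made up. A row lasts 1/12 s, in which the tool goes at most 41.7 mm and 7.16 degrees, less where a joint would pass 70% of its speed; a pose out of reach is approached as far as the arm can. A call with a gripper value outside its range is refused whole. "fingers" is the opening, from 0 (shut) to 1 (fully open), set as the call begins (left out, the last holds). The fingers move at their own pace and stop on an object; "newtons" is the grip in N (left out, the last holds). Time passes only in rows, so rows that do not move let the fingers close, or fill a call up. It gives the time, the measured TCP pose, the force, the opening and the grip force at its end, in the units of the state.
- robot.read_state(): the state, without advancing time (a new reading comes with each control period).
- robot.camera(name): name is "scene" or "side" or "wrist"; returns a dict with "img" (384x512x3 uint8, red, green, blue), "fx", "fy", "cx", "cy" (pixels), "R" (3x3) and "t" (3): a world point X has camera coordinates R X + t; the wrist camera has in their place "mount" (4x4, takes a point from camera to tool coordinates, whose origin is the TCP and whose axes are the flange's). Camera axes: x right, y down, z forward; pixel columns grow to the right and rows downward; lengths in mm; the calibration is good to about 2 mm. A picture is of the moment at which its call begins: read the wrist's pose just before it. There is no depth.
- robot.finish_job(): hands the job in; it is judged then, once.
The state is a dict: "time": time; "q": joint angles; "qd": joint speeds; "tau": joint torques, N m; "ee_pos": TCP position; "orientation": TCP orientation; "contact_force": force on the tool from outside, world axes, zero at the start; "wrist_torque": the same for the moment, N m; "grip_width": opening from 0.0 (shut) to 1.0 (fully open); "finger_force": force on a finger pad.
Only numpy, scipy, OpenCV 4.12 (cv2) and the standard library are available. Lean on these libraries where they do the work, as an engineer would, in place of code of your own. Each camera call takes 0.05 s, during which the arm holds its last target. There are 200 camera calls.

## Working session

There is one attempt and no reset: what is moved stays moved. The work goes in short steps, Python scripts to look and compute and a tool call to move; the robot and the scene stay as the last step left them, time stands still between calls to the robot, and variables do not carry over. Pictures are saved under pics/ and viewed, at most 10 in all, crops included, and the job is handed in when it is done.

Besides the shell and the picture viewer there is one more tool, called after "Emit:" by a JSON object that holds its "op" and its "data". arm_command: Moves the arm, as the interface text tells. Its arguments: {"type":"object","properties":{"increments":{"type":"array"},"fingers":{"type":"number"},"newtons":{"type":"number"}},"required":["increments"]}

```bash
mkdir -p pics; ls; python3 - <<'E'
from station import robot
import cv2,numpy as np
s=robot.read_state();print(s);print(robot.tcp_to_grasp)
ims=[]
for n in("scene","side","wrist"):
    c=robot.camera(n);cv2.imwrite(f"pics/{n}0.png",c["img"][:,:,::-1]);
    print(n,{k:np.round(v,4).tolist() for k,v in c.items() if k!="img"})
E
```

```text
pics
{'time': 0.0, 'q': array([-1.53726422e+00,  1.81485414e-01,  1.60795529e+00, -2.26780347e-05,
        1.35377470e+00, -2.06327055e-01]), 'qd': array([-1.76932856e-03, -1.05230784e-03, -9.26072444e-06,  8.39763528e-04,
       -1.53146089e-03, -1.19660486e-03]), 'tau': array([ 2.27165554e-03, -4.33863509e+01, -3.41842997e+01,  7.03962380e-02,
        3.87230865e-02, -1.42738190e-04]), 'ee_pos': array([ 136.57815917, -558.02589842,  237.86687958]), 'orientation': array([ 9.92816443e-01,  1.19644690e-01,  5.89839281e-05, -8.09305306e-04]), 'contact_force': array([-0.43410092,  0.85664571, -0.89290086]), 'wrist_torque': array([0.02873795, 0.00139536, 0.01237057]), 'finger_force': 0.0, 'grip_width': 0.996330803280425}
18.700000000000003
scene {'fx': 425.6449, 'fy': 425.6449, 'cx': 259.2553, 'cy': 195.8601, 'R': [[-0.6877, 0.7258, -0.0145], [0.59, 0.5472, -0.5937], [-0.423, -0.4168, -0.8046]], 't': [366.1467, -354.3421, 1622.3964]}
side {'fx': 400.298, 'fy': 400.298, 'cx': 264.972, 'cy': 190.7369, 'R': [[-0.8286, -0.5596, 0.0138], [-0.425, 0.6128, -0.6663], [0.3644, -0.558, -0.7456]], 't': [540.245, 278.4968, 908.3558]}
wrist {'fx': 336.5052, 'fy': 336.5052, 'cx': 250.5103, 'cy': 193.9608, 'mount': [[-0.0006, -0.9565, -0.2918, 75.8376], [1.0, -0.0005, -0.0005, 0.4264], [0.0003, -0.2918, 0.9565, -146.2414], [0.0, 0.0, 0.0, 1.0]]}
```

```bash
python3 - <<'E'
import cv2,numpy as np
a=cv2.imread("pics/scene0.png");b=cv2.imread("pics/side0.png")
cv2.imwrite("pics/s2.png",cv2.resize(a,(800,600),interpolation=3));cv2.imwrite("pics/d2.png",cv2.resize(b,(800,600),interpolation=3))
E
```

```text
(no output)
```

View pics/s2.png

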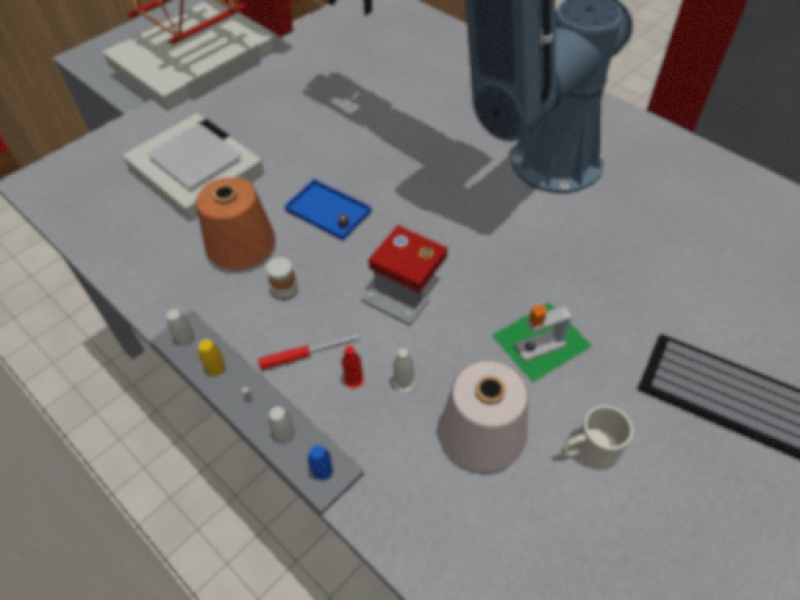

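View pics/d2.png

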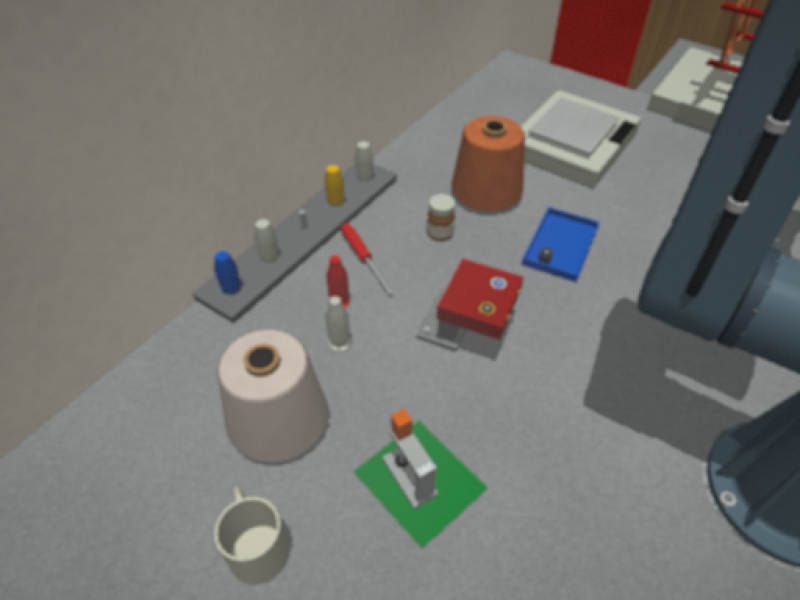

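The scene view (800x600) shows the handle at about (538,315), mat (542,341), brass insert (426,254), white insert (400,241) and tray (328,209). The side view shows the handle at (401,423), brass (487,308), white (498,283) and tray (562,243). Now I'll measure them.

```bash
cat > h.py <<'E'
import cv2,numpy as np
from station import robot
def ray(c,u,v):
    d=c["R"].T@np.array([(u-c["cx"])/c["fx"],(v-c["cy"])/c["fy"],1]);o=-c["R"].T@c["t"];return o,d/np.linalg.norm(d)
def plane(c,u,v,z):
    o,d=ray(c,u,v);return o+d*(z-o[2])/d[2]
def tri(r1,r2):
    A=sum(np.eye(3)-np.outer(d,d) for o,d in(r1,r2));b=sum((np.eye(3)-np.outer(d,d))@o for o,d in(r1,r2))
    p=np.linalg.solve(A,b);return p,[np.linalg.norm(np.cross(d,p-o)) for o,d in(r1,r2)]
def proj(c,p):
    q=c["R"]@np.asarray(p,float)+c["t"];return np.array([c["fx"]*q[0]/q[2]+c["cx"],c["fy"]*q[1]/q[2]+c["cy"]])
def Rt(s):
    from scipy.spatial.transform import Rotation as Ro
    return Ro.from_quat(s["orientation"]).as_matrix()
def wristcam():
    s=robot.read_state();c=robot.camera("wrist");M=np.array(c["mount"]);R=Rt(s)
    Rw=R@M[:3,:3];p=R@M[:3,3]+s["ee_pos"];c["R"]=Rw.T;c["t"]=-Rw.T@p;return c
def mask(img,h0,h1,s0=100,v0=40,v1=255,s1=255):
    h=cv2.cvtColor(img,cv2.COLOR_RGB2HSV);return cv2.inRange(h,(h0,s0,v0),(h1,s1,v1))
def blobs(m,amin=15):
    cs=cv2.findContours(m,cv2.RETR_EXTERNAL,cv2.CHAIN_APPROX_NONE)[0]
    return sorted([c for c in cs if cv2.contourArea(c)>=amin],key=cv2.contourArea,reverse=True)
def cen(c):
    m=cv2.moments(c);return m["m10"]/m["m00"],m["m01"]/m["m00"]
E
python3 - <<'E'
from h import *
for n in("scene","side"):
    c=robot.camera(n);im=c["img"];print(n)
    for nm,a in dict(green=(50,80,120),blue=(105,125,150),orange=(7,14,200,150)).items():
        for b in blobs(mask(im,*a))[:3]:
            q=cv2.boxPoints(cv2.minAreaRect(b));z={"green":3,"blue":20,"orange":114}[nm]
            u,v=cen(b);print(nm,cv2.contourArea(b),np.round((u,v)),np.round(plane(c,u,v,z)).tolist(),"corners",[np.round(plane(c,*p,z)[:2]).tolist() for p in q])
    m=mask(im,0,4,150)|mask(im,176,180,150)
    for b in blobs(m,100)[:2]: print("red",cv2.contourArea(b),np.round(cen(b)),[np.round(p).tolist()+np.round(plane(c,*p,102)[:2]).tolist() for p in cv2.approxPolyDP(b,3,True)[:,0]])
# inserts' tops and handle top by hand from views
S=robot.camera("scene");D=robot.camera("side");k=512/800
for nm,a,b in [("brass",(426,254),(487,308)),("white",(400,241),(498,283)),("scrap",(343,219),(545,253)),("handle",(538,315),(401,423))]:
    print(nm,tri(ray(S,a[0]*k,a[1]*k),ray(D,b[0]*k,b[1]*k)))
E
```

```text
scene
green 725.5 [345. 223.] [467.0, 298.0, 3.0] corners [[503.0, 213.0], [335.0, 248.0], [396.0, 366.0], [553.0, 327.0]]
blue 1015.0 [210. 134.] [500.0, -273.0, 20.0] corners [[568.0, -346.0], [462.0, -405.0], [432.0, -205.0], [535.0, -157.0]]
blue 197.0 [204. 296.] [922.0, 166.0, 20.0] corners [[913.0, 130.0], [889.0, 156.0], [928.0, 199.0], [952.0, 173.0]]
orange 18.5 [344. 199.] [472.0, 279.0, 114.0] corners [[472.0, 268.0], [461.0, 280.0], [472.0, 289.0], [484.0, 276.0]]
red 2674.5 [444.  37.] [[477, 0, -791.0, 54.0], [438, 0, -679.0, -71.0], [416, 70, -192.0, 114.0], [443, 82, -197.0, 222.0]]
red 1142.5 [260. 165.] [[254, 145, 487.0, -64.0], [237, 169, 594.0, -33.0], [267, 186, 580.0, 79.0], [284, 159, 467.0, 46.0]]
side
green 2104.5 [272. 313.] [433.0, 298.0, 3.0] corners [[533.0, 334.0], [510.0, 199.0], [362.0, 245.0], [392.0, 367.0]]
blue 1266.5 [359. 156.] [488.0, -268.0, 20.0] corners [[527.0, -181.0], [567.0, -366.0], [452.0, -367.0], [423.0, -187.0]]
blue 217.5 [144. 174.] [968.0, 157.0, 20.0] corners [[1022.0, 138.0], [1003.0, 111.0], [915.0, 177.0], [934.0, 201.0]]
red 2446.0 [384.  23.] [[360, 0, 891.0, -1104.0], [353, 39, 763.0, -766.0], [400, 54, 573.0, -765.0], [416, 0, 688.0, -1252.0]]
red 1338.5 [308. 188.] [[296, 167, 583.0, -43.0], [281, 196, 560.0, 67.0], [321, 209, 458.0, 46.0], [333, 178, 482.0, -63.0]]
brass (array([497.12651504,  24.64208777,  97.26611237]), [np.float64(1.943151269178339), np.float64(1.943151269178329)])
white (array([508.86743471, -34.70907176,  98.54624039]), [np.float64(0.37672839231630384), np.float64(0.3767283923163894)])
scrap (array([ 500.01302565, -221.38104911,   24.01689633]), [np.float64(0.5829448469028012), np.float64(0.5829448469029054)])
handle (array([483.01631325, 285.5675947 , 120.72463716]), [np.float64(1.1908464307432447), np.float64(1.190846430743123)])
```

Emit:
{"op": "arm_command", "data": {"increments": [[[31.8, -23.7, -4.4], 0], [[31.8, -23.7, -4.4], 0], [[31.8, -23.7, -4.4], 0], [[31.8, -23.7, -4.4], 0], [[31.8, -23.7, -4.4], 0], [[31.8, -23.7, -4.4], 0], [[31.8, -23.7, -4.4], 0], [[31.8, -23.7, -4.4], 0], [[31.8, -23.7, -4.4], 0], [[31.8, -23.7, -4.4], 0]]}}

```text
time: 1.18
ee_pos: [390.1, -251.1, 283.3]
orientation: [0.993, 0.119, 0.0, 0.0]
contact_force: [0.8, -0.2, 0.2]
grip_width: 1.003
finger_force: 0.0
```

Emit:
{"op": "arm_command", "data": {"increments": [[[31.8, -23.7, -4.4], 0], [[31.8, -23.7, -4.4], 0], [[31.8, -23.7, -4.4], 0], [[31.8, -23.7, -4.4], 0], [[0, 0, 0], 0], [[0, 0, 0], 0], [[0, 0, 0], 0], [[0, 0, 0], 0], [[0, 0, 0], 0], [[0, 0, 0], 0]]}}

```text
time: 2.02
ee_pos: [489.7, -131.6, 300.2]
orientation: [0.993, 0.119, -0.0, -0.0]
contact_force: [-0.2, 0.7, -0.5]
grip_width: 0.999
finger_force: 0.0
```

```bash
python3 - <<'E'
from h import *
s=robot.read_state();print(s["time"],s["ee_pos"],s["orientation"],s["contact_force"])
c=wristcam();im=c["img"];np.savez("w1.npz",**c)
cv2.imwrite("pics/w1.png",cv2.resize(im[:,:,::-1],(800,600),interpolation=3))
E
```

```text
2.0167 [ 489.66987795 -131.60955871  300.22913873] [ 9.92953091e-01  1.18508032e-01 -7.10525244e-05 -3.01766245e-05] [-0.17899504  0.68658151 -0.47299242]
```

View pics/w1.png

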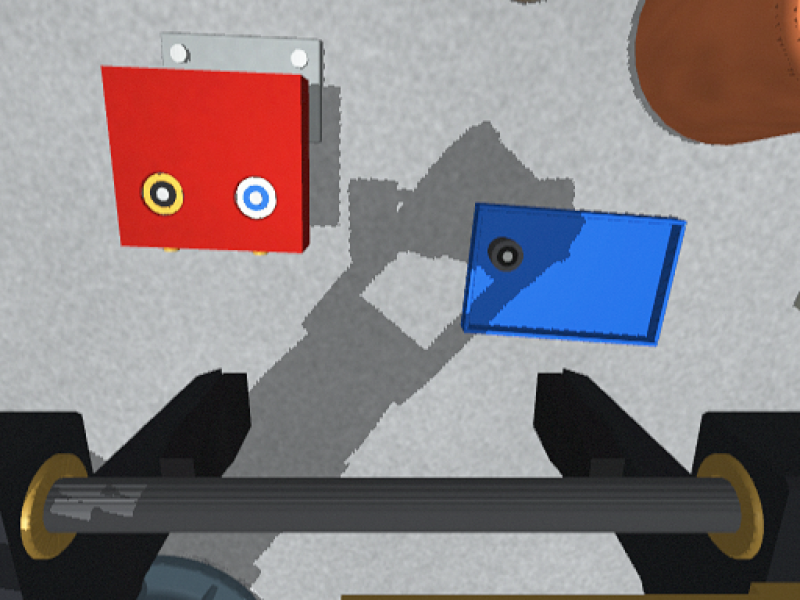

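The wrist view (800x600) shows brass at (163,194), white at (256,197), tray corners (476,203), (686,220), (657,345) and (463,330), and the scrap insert at (507,255). Next stop is a second bracket view, then the tool.

Emit:
{"op": "arm_command", "data": {"increments": [[[5, -40, 0], 0], [[5, -40, 0], 0], [[5, -40, 0], 0], [[5, -40, 0], 0], [[5, -40, 0], 0], [[5, -40, 0], 0], [[0, 0, 0], 0], [[0, 0, 0], 0], [[0, 0, 0], 0], [[0, 0, 0], 0]]}}

```text
time: 2.9
ee_pos: [462.7, 108.3, 300.3]
orientation: [0.993, 0.119, -0.0, 0.0]
contact_force: [0.5, 0.6, -0.7]
grip_width: 1.0
finger_force: 0.0
```

```bash
cat > m.py <<'E'
from h import *
def bores(c):
    im=c["img"];h=cv2.cvtColor(im,cv2.COLOR_RGB2HSV)
    red=(mask(im,0,5,150)|mask(im,174,180,150))
    bs=blobs(red,1500);b=min(bs,key=lambda k:cv2.matchShapes(k,np.array([[[0,0]],[[10,0]],[[10,10]],[[0,10]]]),1,0)) if len(bs)>1 else bs[0]
    fill=np.zeros(red.shape,np.uint8);cv2.drawContours(fill,[b],-1,255,-1)
    inner=cv2.erode(fill,np.ones((9,9)))&~red
    out=[]
    for k in blobs(inner,150):
        k=cv2.convexHull(k);(u,v),(a,bb),_=cv2.fitEllipse(k);m=np.zeros(red.shape,np.uint8);cv2.drawContours(m,[k],-1,255,-1)
        out.append((u,v,a,bb,cv2.mean(im,m)[:3]))
    return b,out
E
python3 - <<'E'
from m import *
w1=dict(np.load("w1.npz"));c=wristcam();np.savez("w2.npz",**c);print(robot.read_state()["ee_pos"])
P=[]
for k in(w1,c):
    b,o=bores(k);o=sorted(o,key=lambda q:q[4][2])[:2];P.append(o)
    for u,v,a,bb,col in o: print(np.round([u,v,a,bb,*col],1),np.round(plane(k,u,v,100),1))
    ap=cv2.approxPolyDP(b,4,True)[:,0];print([np.round(p).tolist()+np.round(plane(k,*p,102)[:2]).tolist() for p in ap])
t=[tri(ray(w1,*a[:2]),ray(c,*b[:2])) for a,b in zip(*P)];print(t)
d=t[0][0]-t[1][0];print("sep",np.linalg.norm(d),"yaw",np.arctan2(-d[0],d[1]))
# tray
for k in(w1,c):
    bl=blobs(mask(k["img"],105,125,150),2000)
    for b in bl[:1]: print("tray",[np.round(plane(k,*p,20)[:2]).tolist() for p in cv2.approxPolyDP(b,6,True)[:,0]])
for k in(w1,):
    print("scrap",plane(k,507*.64,255*.64,28))
cv2.imwrite("pics/w2.png",cv2.resize(c["img"][:,:,::-1],(800,600),interpolation=3))
E
```

```text
[462.73661271 108.19838412 300.27094453]
[103.8 123.7  25.2  28.6 178.1 154.2  86.6] [498.1  22.9 100. ]
[163.3 126.1  25.6  27.8 187.3 204.5 230.9] [509.9 -36.  100. ]
[[65, 42, 566.0, 66.0], [78, 156, 459.0, 44.0], [184, 161, 480.0, -63.0], [197, 156, 488.0, -75.0], [196, 51, 587.0, -55.0]]
[338.5 153.3  24.9  26.5 107.6  87.6  48.9] [498.1  22.5 100. ]
[396.  155.7  24.1  27.3 160.3 178.4 205.5] [509.7 -36.4 100. ]
[[312, 78, 562.0, 71.0], [303, 176, 466.0, 52.0], [307, 184, 459.0, 45.0], [418, 189, 482.0, -71.0], [440, 82, 588.0, -51.0]]
[(array([498.18714509,  22.66307845, 100.59896215]), [np.float64(0.0569657553376739), np.float64(0.05696575533779314)]), (array([509.86206824, -36.1443674 , 100.52582008]), [np.float64(0.07726789565619216), np.float64(0.07726789565617373)])]
sep 59.955190496884946 yaw 0.19597975157655345
tray [[534.0, -190.0], [427.0, -211.0], [455.0, -377.0], [560.0, -357.0]]
tray [[533.0, -179.0], [431.0, -197.0], [437.0, -267.0], [490.0, -241.0], [495.0, -203.0], [510.0, -204.0], [514.0, -229.0], [539.0, -217.0]]
scrap [ 500.82298085 -225.40558261   28.        ]
```

Emit:
{"op": "arm_command", "data": {"increments": [[[3, -38, 0], 0], [[3, -38, 0], 0], [[3, -38, 0], 0], [[3, -38, 0], 0], [[3, -8, 0], 0], [[0, 0, 0], 0], [[0, 0, 0], 0], [[0, 0, 0], 0], [[0, 0, 0], 0], [[0, 0, 0], 0]]}}

```text
time: 3.78
ee_pos: [439.5, 267.3, 300.4]
orientation: [0.993, 0.118, 0.0, 0.0]
contact_force: [-0.6, -0.9, 0.4]
grip_width: 1.0
finger_force: 0.0
```

```bash
python3 - <<'E'
from h import *
s=robot.read_state();print(s["time"],s["ee_pos"])
c=wristcam();np.savez("w3.npz",**c);cv2.imwrite("pics/w3.png",cv2.resize(c["img"][:,:,::-1],(800,600),interpolation=3))
E
```

```text
3.7833 [439.49818754 267.30521986 300.37383765]
```

View pics/w3.png

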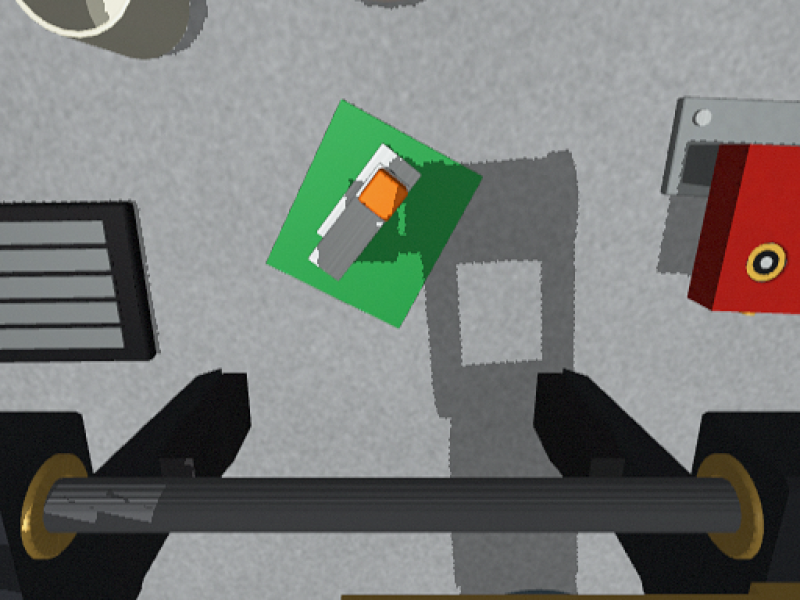

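The tool view (800x600) shows the handle top at (382,195), with the back toward (330,265), on the mat with corners (343,100), (482,177), (400,327) and (266,263).

```bash
python3 - <<'E'
from h import *
W=[dict(np.load(f"w{i}.npz")) for i in(2,3)]
R=[]
for c in W:
    im=c["img"]
    b=blobs(mask(im,5,17,180,100),20);
    for k in b[:2]:
        r=cv2.minAreaRect(k);print("orange all",cv2.contourArea(k),np.round(r[0]),np.round(r[1]))
    h=cv2.cvtColor(im,cv2.COLOR_RGB2HSV);m=np.zeros(h.shape[:2],np.uint8);cv2.drawContours(m,b[:1],-1,255,-1)
    x,y,w,hh=cv2.boundingRect(b[0]);print(np.round(h[y:y+hh:2,x:x+w:2,2]))
    g=blobs(mask(im,45,85,100,30),300)[0];hu=cv2.convexHull(g);a=cv2.approxPolyDP(hu,6,True)[:,0]
    print("mat",[np.round(plane(c,*p,3)[:2]).tolist() for p in a])
c=W[1]
# upper arm (z97) edges and foot edges by the view: arm line points
for p in [(330,265),(385,155),(318,235),(385,147),(310,260),(336,279)]: print(p,np.round(plane(c,p[0]*.64,p[1]*.64,97)),np.round(plane(c,p[0]*.64,p[1]*.64,13)))
im=c["img"];cv2.imwrite("pics/w3c.png",cv2.resize(im[85:185,170:310,::-1],None,fx=5,fy=5,interpolation=2))
im=W[0]["img"]
E
```

```text
orange all 1049.5 [ 74. 107.] [40. 33.]
[[183 183 186 183 188 226 158  98 106 105 106 109 112 110 108 100 167 138
   92  96 163 183 183 182 183]
 [186 191 188 184 206 252 245 202 110 105 109 107 109 110 107 107 108 111
  129 113  89 151 185 185 184]
 [180 185 182 190 250 249 250 250 229 139 105 109 110 109 108 109 109 108
  109 127 127  84 109 187 184]
 [178 176 180 227 250 250 249 250 251 245 185 103 109 111 110 108 113 108
  109 109 114 141  99  88 163]
 [186 179 177 252 250 250 249 249 250 250 249 223 123 108 110 108 110 110
  107 108 108 108 128 115  90]
 [189 190 239 250 250 249 249 249 250 250 250 250 243 167 105 109 110 111
  110 109 109 108 108 125 132]
 [192 209 251 250 249 250 250 249 249 250 249 250 250 248 214 108 110 111
  109 109 108 110 108 109 114]
 [190 248 250 250 249 249 250 250 250 250 250 249 250 250 251 207 109 111
  108 109 110 108 110 109 119]
 [227 250 250 249 250 250 250 250 250 249 249 250 249 250 246 176 113 111
  110 111 111 111 111 109 142]
 [247 250 250 250 249 249 250 250 250 250 249 250 250 251 225 107 110 111
  111 111 110 110 110 129 136]
 [158 238 
[... 1456 characters left out ...]
 243 152 160 144  96  97]
 [133 112 227 245 243 242 242 242 243 242 244 155 153 142 176  94]
 [130 131 120 179 245 243 242 242 242 242 249 152 142 172 177  95]
 [130 129 131 134 168 242 242 242 242 243 249 100 135 172 137  96]
 [130 129 130 128 135 129 241 245 243 215 193  96  89 169 175  95]
 [127 130 129 134 127 133 123 195 218 144  98  96  92 172 174  95]]
mat [[535.0, 331.0], [505.0, 207.0], [362.0, 242.0], [392.0, 367.0]]
(330, 265) [426. 307.  97.] [405. 312.  13.]
(385, 155) [505. 287.  97.] [503. 288.  13.]
(318, 235) [444. 319.  97.] [428. 327.  13.]
(385, 147) [510. 288.  97.] [509. 289.  13.]
(310, 260) [426. 321.  97.] [405. 329.  13.]
(336, 279) [417. 301.  97.] [394. 305.  13.]
```

View pics/w3c.png

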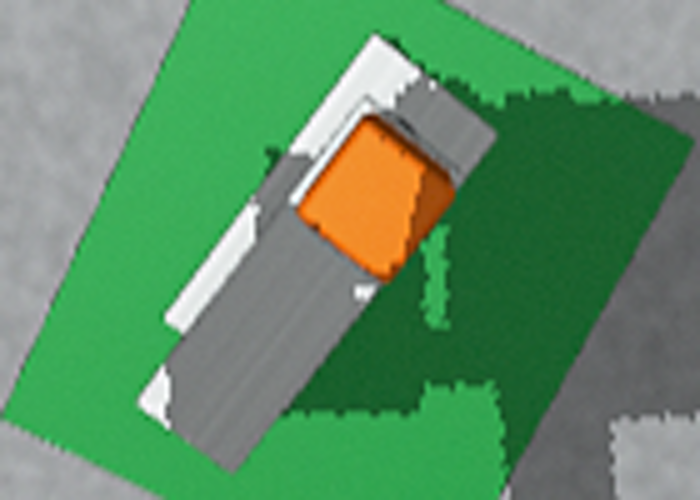

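```bash
python3 - <<'E'
from h import *
a,c=[dict(np.load(f"w{i}.npz")) for i in(2,3)]
h=cv2.cvtColor(a["img"],cv2.COLOR_RGB2HSV);m=cv2.inRange(h,(5,150,190),(20,255,255))
b=[k for k in blobs(m,50)][0];ra=cv2.minAreaRect(b);ua=cen(b)
m3=mask(c["img"],5,20,150,100);b3=blobs(m3,50)[0];u3=cen(b3)
print(ua,ra,u3)
print("handle top",tri(ray(a,*ua),ray(c,*u3)),plane(c,*u3,137),plane(a,*ua,137))
P=lambda u,v,z:plane(c,u/5+170-.4,v/5+85-.4,z)
def ang(p,q):d=q-p;return np.round([*p[:2],*q[:2],np.linalg.norm(d),np.arctan2(d[1],d[0])],3)
print("foot L",ang(P(165,322,13),P(375,36,13)),"foot front",ang(P(375,36,13),P(497,133,13)))
print("arm R",ang(P(235,470,97),P(372,292,97)),"arm back",ang(P(170,425,97),P(235,470,97)))
q=[P(*k,137) for k in[(372,117),(455,190),(388,280),(298,205)]]
print("handle",[ang(q[i],q[(i+1)%4]) for i in range(4)],np.mean(q,0))
E
```

```text
(65.82253968253967, 107.86603174603174) ((65.76922607421875, 107.84615325927734), (26.070905685424805, 22.188007354736328), 33.690067291259766) (244.7897952948365, 124.6336694164375)
handle top (array([483.91698956, 283.03821262, 136.15801846]), [np.float64(0.0462396144052901), np.float64(0.046239614405071815)]) [484.04249572 283.04954422 137.        ] [484.01343143 282.60726891 137.        ]
foot L [ 4.29319e+02  3.28328e+02  5.11031e+02  2.91745e+02  8.95280e+01
 -4.21000e-01] foot front [511.031 291.745 495.562 256.679  38.326  -1.986]
arm R [ 4.17829e+02  2.99121e+02  4.61815e+02  2.79317e+02  4.82390e+01
 -4.23000e-01] arm back [424.243 314.583 417.829 299.121  16.74   -1.964]
handle [array([498.088, 287.09 , 489.153, 269.579,  19.659,  -2.043]), array([489.153, 269.579, 470.536, 277.589,  20.267,   2.735]), array([470.536, 277.589, 479.892, 296.579,  21.17 ,   1.113]), array([ 4.79892e+02,  2.96579e+02,  4.98088e+02,  2.87090e+02,
        2.05230e+01, -4.81000e-01])] [484.41710935 282.70909445 137.        ]
```

Emit:
{"op": "arm_command", "data": {"increments": [[[23.5, -2.4, 20], 0], [[23.5, -2.4, 20], 0], [[0, 0, 10], 0.11], [[0, 0, 10], 0.11], [[0, 0, 10], 0.11], [[0, 0, 10], 0.11], [[0, 0, 10], 0.11], [[0, 0, 10], 0.106], [[0, 0, 0], 0], [[0, 0, 0], 0]], "fingers": 0.8}}

```text
time: 4.67
ee_pos: [483.4, 283.9, 200.0]
orientation: [0.979, -0.205, -0.0, 0.0]
contact_force: [-0.3, 0.4, 0.4]
grip_width: 0.8
finger_force: 0.0
```

```bash
python3 - <<'E'
from h import *
s=robot.read_state();print(s["time"],s["ee_pos"],s["orientation"])
c=wristcam();np.savez("w4.npz",**c);b=blobs(mask(c["img"],5,20,150,100),50)[0];r=cv2.minAreaRect(b)
R=Rt(s);print("x dir",np.arctan2(R[1,0],R[0,0]),R[:,2])
q=[plane(c,*p,137) for p in cv2.boxPoints(r)];print(cen(b),r,plane(c,*cen(b),137))
print([np.round((R.T@(k-s["ee_pos"])),1).tolist() for k in q],R.T@(plane(c,*cen(b),137)-s["ee_pos"]))
cv2.imwrite("pics/w4.png",cv2.resize(c["img"][:,:,::-1],(800,600),interpolation=3))
E
```

```text
4.6667 [483.35074186 283.94064969 200.02842026] [ 9.78675045e-01 -2.05413782e-01 -4.68550540e-04  3.39407398e-04]
x dir -0.41377337747508725 [-1.05655536e-03 -4.71845624e-04 -9.99999331e-01]
(251.61801596351197, 202.85265425060177) ((252.0, 202.5), (43.0, 32.0), 90.0) [488.51169982 280.77148037 137.        ]
[[20.9, -9.3, 63.0], [20.9, 11.3, 63.0], [-8.9, 11.7, 63.0], [-8.9, -9.7, 63.0]] [ 6.04865861  0.7726711  63.02442058]
```

View pics/w4.png

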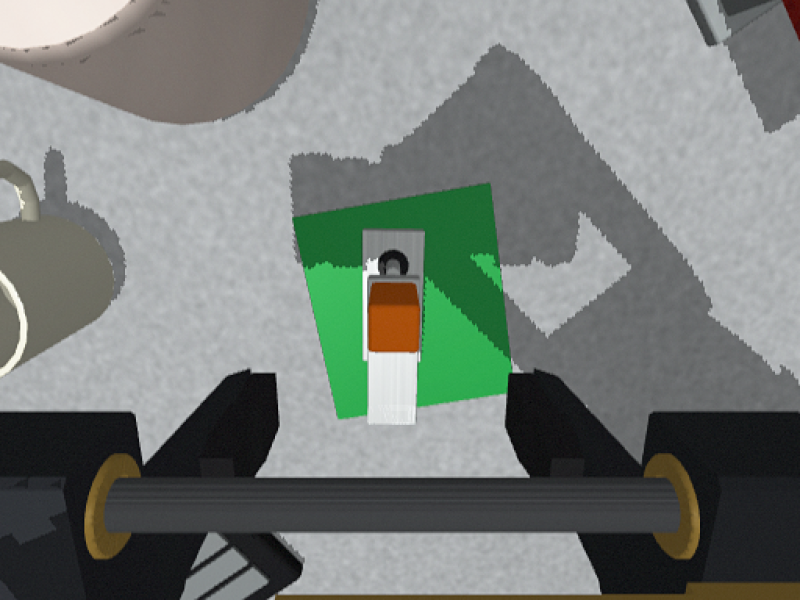

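The aligned view shows the handle top spanning about x 369–420, y 305–352 px, square between the fingers. So the gripper is aligned with the tool, offset about (+1.5, +0.6) mm. Descending.

Emit:
{"op": "arm_command", "data": {"increments": [[[1.6, 0.6, 18], 0], [[0, 0, 20], 0], [[0, 0, 20], 0], [[0, 0, 20], 0], [[0, 0, 14], 0], [[0, 0, 6], 0], [[0, 0, 0], 0], [[0, 0, 0], 0], [[0, 0, 0], 0], [[0, 0, 0], 0]]}}

```text
time: 5.55
ee_pos: [485.7, 283.7, 103.8]
orientation: [0.978, -0.206, 0.001, -0.001]
contact_force: [-0.3, -0.5, 1.2]
grip_width: 0.799
finger_force: 0.0
```

Emit:
{"op": "arm_command", "data": {"increments": [[[0, 0, 0], 0], [[0, 0, 0], 0], [[0, 0, 0], 0], [[0, 0, 0], 0], [[0, 0, 0], 0], [[0, 0, 0], 0], [[0, 0, 0], 0], [[0, 0, 0], 0], [[0, 0, 0], 0], [[0, 0, 0], 0]], "fingers": 0, "newtons": 45}}

```text
time: 6.38
ee_pos: [484.6, 283.3, 102.2]
orientation: [0.978, -0.207, -0.0, 0.0]
contact_force: [0.7, -0.3, 0.3]
grip_width: 0.248
finger_force: 45.0
```

```bash
python3 - <<'E'
from h import *
s=robot.read_state();print(s["time"],s["ee_pos"],s["orientation"],s["contact_force"],s["grip_width"]*88,s["finger_force"])
c=wristcam();np.savez("w5.npz",**c);R=Rt(s)
k=blobs(mask(c["img"],5,20,150,60),50)[0]
x,y,w,h=cv2.boundingRect(k);print(x,y,w,h)
cv2.imwrite("pics/w5.png",cv2.resize(c["img"][150:350,150:350,::-1],(600,600),interpolation=2))
w4=dict(np.load("w4.npz"));print("w4 top centre",plane(w4,252.2,210.3,137))
E
```

```text
6.3833 [484.62431212 283.29455203 102.23701317] [ 9.78424727e-01 -2.06603583e-01 -8.30696084e-05  7.66112012e-05] [ 0.74928358 -0.2585057   0.27322216] 21.797126301462047 44.959061751142144
222 236 58 70
w4 top centre [483.6105878  282.50227267 137.        ]
```

View pics/w5.png

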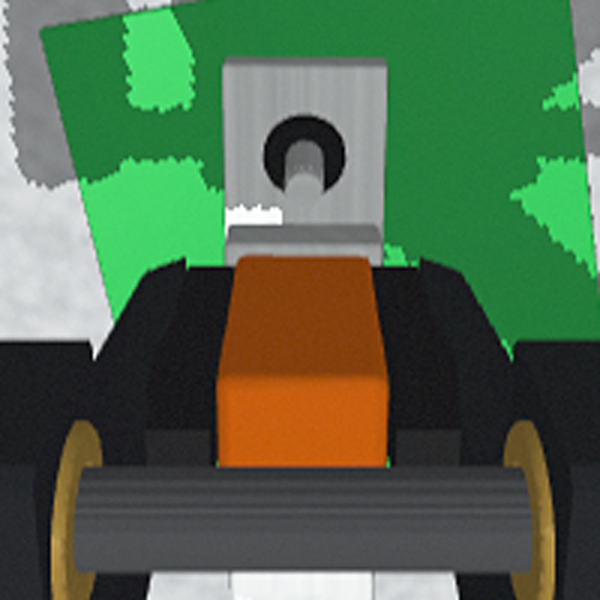

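Gripped: the handle top's front edge is at crop row 375, cols 217–388. The foot's front edge is at row 58, cols 223–387, and the collar centre is near (304,150). I can calibrate the pin in the gripper frame from this.

```bash
python3 - <<'E'
from h import *
s=robot.read_state();c=dict(np.load("w5.npz"));R=Rt(s)
def g(u,v,z): p=plane(c,150+u/3-.33,150+v/3-.33,z);return np.round(R.T@(p-s["ee_pos"]),2),np.round(p,1)
for n,a in dict(handleL=(217,376,137),handleR=(388,376,137),footL=(223,59,13),footR=(387,59,13),collarL=(264,155,17),collarR=(346,155,17)).items(): print(n,*g(*a))
R0=Rt(s);print(np.arctan2(R0[1,0],R0[0,0]))
E
```

```text
handleL [ 10.34 -10.52 -34.76] [498.3 288.7 137. ]
handleR [ 10.33  10.8  -34.76] [489.7 269.2 137. ]
footL [ 22.57 -18.94  89.23] [512.9 291.5  13. ]
footR [22.55 20.19 89.24] [497.1 255.7  13. ]
collarL [-0.23 -9.28 85.24] [488.2 291.9  17. ]
collarR [-0.24 10.52 85.24] [480.1 273.8  17. ]
-0.4161957147551841
```

Emit:
{"op": "arm_command", "data": {"increments": [[[0, 0, -10], 0], [[0, 0, -14], 0], [[11, 26.5, 0], 0], [[11, 26.5, 0], 0], [[11, 26.5, 0], 0], [[11, 26.5, 0], 0], [[11, 26.5, 0], 0], [[11, 26.5, 0], 0], [[0, 0, 0], -0.1], [[0, 0, 0], -0.1]]}}

```text
time: 7.27
ee_pos: [480.8, 109.6, 126.8]
orientation: [0.994, -0.107, 0.0, 0.0]
contact_force: [-0.7, 0.8, -3.0]
grip_width: 0.244
finger_force: 45.0
```

Emit:
{"op": "arm_command", "data": {"increments": [[[0, 0, 0], -0.1], [[0, 0, 0], -0.1], [[0, 0, 0], -0.1], [[0, 0, 0], -0.1], [[0, 0, 0], -0.012], [[0, 0, 0], 0], [[0, 0, 0], 0], [[0, 0, 0], 0], [[0, 0, 0], 0], [[0, 0, 0], 0]]}}

```text
time: 8.1
ee_pos: [480.8, 111.3, 126.3]
orientation: [0.995, 0.097, -0.0, -0.0]
contact_force: [0.5, -0.5, -3.1]
grip_width: 0.249
finger_force: 45.0
```

```bash
cat > st.py <<'E'
from h import *
def st(tx=498.1,ty=23.0):
    s=robot.read_state();R=Rt(s);d=np.array([tx,ty,0])-s["ee_pos"]
    print("t",round(s["time"],2),"p",np.round(s["ee_pos"],2),"yaw",round(np.arctan2(R[1,0],R[0,0]),4),"F",np.round(s["contact_force"],1),"M",np.round(s["wrist_torque"],2),"g",round(s["grip_width"]*88,1),"to target tool xy",np.round((R.T@d)[:2],2));return s
if __name__=="__main__": st()
E
python3 st.py
```

```text
t 8.1 p [480.75 111.28 126.34] yaw 0.195 F [ 0.5 -0.5 -3.1] M [-0.02 -0.09 -0.02] g 21.9 to target tool xy [-8.000e-02  8.997e+01]
```

Emit:
{"op": "arm_command", "data": {"increments": [[[0, 15, 0], 0], [[0, 20, 0], 0], [[0, 20, 0], 0], [[0, 20, 0], 0], [[0, 15, 0], 0], [[0, 0, 0], 0], [[0, 0, 0], 0], [[0, 0, 0], 0], [[0, 0, 0], 0], [[0, 0, 0], 0]]}}

```text
time: 8.93
ee_pos: [498.0, 23.8, 126.2]
orientation: [0.995, 0.098, -0.0, -0.0]
contact_force: [-0.1, 0.5, -4.3]
grip_width: 0.246
finger_force: 45.0
```

```bash
python3 - <<'E'
from st import *
s=st();c=wristcam();np.savez("w6.npz",**c)
im=c["img"];cv2.imwrite("pics/w6.png",cv2.resize(im[120:360,100:420,::-1],(800,600),interpolation=2))
E
```

```text
t 8.93 p [498.01  23.78 126.23] yaw 0.1967 F [-0.1  0.5 -4.3] M [ 0.   -0.07 -0.03] g 21.6 to target tool xy [-0.04  0.82]
```

View pics/w6.png

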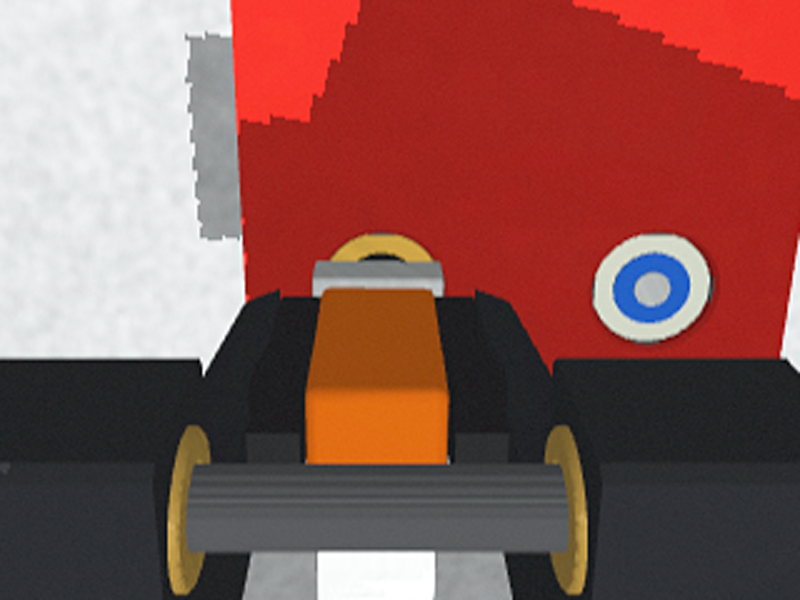

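The view shows the handle at col 377 and the brass rim centre near col 382, so the pin is under the bore. Now I'll probe, starting at +x 5 mm.

Emit:
{"op": "arm_command", "data": {"increments": [[[5, 0.2, -2], 0], [[0, 0, -2], 0], [[0, 0, -1], 0], [[0, 0, -1], 0], [[0, 0, -0.5], 0], [[0, 0, -0.5], 0], [[0, 0, -0.3], 0], [[0, 0, -0.2], 0], [[0, 0, 0], 0], [[0, 0, 0], 0]]}}

```text
time: 9.82
ee_pos: [503.2, 23.7, 133.8]
orientation: [0.995, 0.098, -0.0, -0.0]
contact_force: [0.7, -0.5, -3.3]
grip_width: 0.25
finger_force: 45.0
```

```bash
python3 - <<'E'
from st import *
s=st();c=dict(np.load("w6.npz"));p=plane(c,100+652/2.5-.3,120+288/2.5-.3,100);print(p)
E
```

```text
t 9.82 p [503.19  23.72 133.79] yaw 0.1957 F [ 0.7 -0.5 -3.3] M [ 0.04 -0.06 -0.  ] g 22.0 to target tool xy [-5.12 -0.28]
[509.43628201 -36.65614276 100.        ]
```

Emit:
{"op": "arm_command", "data": {"increments": [[[0, 0, -0.2], 0], [[0, 0, -0.2], 0], [[0, 0, -0.2], 0], [[0, 0, -0.2], 0], [[0, 0, -0.2], 0], [[0, 0, 0], 0], [[0, 0, 0], 0], [[0, 0, 0], 0], [[0, 0, 0], 0], [[0, 0, 0], 0]]}}

```text
time: 10.65
ee_pos: [503.2, 23.8, 134.8]
orientation: [0.995, 0.098, 0.0, 0.0]
contact_force: [-0.6, 0.5, -3.5]
grip_width: 0.244
finger_force: 45.0
```

```bash
python3 st.py
```

```text
t 10.65 p [503.24  23.75 134.83] yaw 0.1958 F [-0.6  0.5 -3.5] M [ 0.02 -0.09 -0.06] g 21.4 to target tool xy [-5.19 -0.26]
```

Emit:
{"op": "arm_command", "data": {"increments": [[[0, 0, -0.2], 0], [[0, 0, -0.2], 0], [[0, 0, -0.2], 0], [[0, 0, -0.2], 0], [[0, 0, -0.2], 0], [[0, 0, -0.2], 0], [[0, 0, -0.2], 0], [[0, 0, 0], 0], [[0, 0, 0], 0], [[0, 0, 0], 0]]}}

```text
time: 11.48
ee_pos: [503.2, 23.7, 136.2]
orientation: [0.995, 0.098, 0.0, 0.0]
contact_force: [0.8, 0.2, -3.9]
grip_width: 0.244
finger_force: 45.0
```

```bash
python3 st.py
```

```text
t 11.48 p [503.24  23.71 136.23] yaw 0.1957 F [ 0.8  0.2 -3.9] M [ 0.02 -0.13  0.  ] g 21.5 to target tool xy [-5.18 -0.31]
```

Emit:
{"op": "arm_command", "data": {"increments": [[[0, 0, -0.3], 0], [[0, 0, -0.3], 0], [[0, 0, -0.3], 0], [[0, 0, -0.3], 0], [[0, 0, -0.3], 0], [[0, 0, -0.3], 0], [[0, 0, -0.2], 0], [[0, 0, 0], 0], [[0, 0, 0], 0], [[0, 0, 0], 0]]}}

```text
time: 12.32
ee_pos: [503.2, 23.7, 138.2]
orientation: [0.995, 0.098, -0.0, -0.0]
contact_force: [0.8, -0.1, -2.6]
grip_width: 0.245
finger_force: 45.0
```

```bash
python3 st.py
```

```text
t 12.32 p [503.21  23.75 138.22] yaw 0.1958 F [ 0.8 -0.1 -2.6] M [ 0.04 -0.11  0.01] g 21.5 to target tool xy [-5.16 -0.26]
```

Emit:
{"op": "arm_command", "data": {"increments": [[[0, 0, -0.3], 0], [[0, 0, -0.3], 0], [[0, 0, -0.3], 0], [[0, 0, -0.3], 0], [[0, 0, -0.3], 0], [[0, 0, -0.3], 0], [[0, 0, -0.2], 0], [[0, 0, 0], 0], [[0, 0, 0], 0], [[0, 0, 0], 0]]}}

```text
time: 13.15
ee_pos: [503.0, 23.8, 140.0]
orientation: [0.995, 0.098, -0.0, -0.0]
contact_force: [1.5, 0.0, -9.0]
grip_width: 0.244
finger_force: 45.0
```

```bash
python3 st.py
```

```text
t 13.15 p [503.01  23.83 139.97] yaw 0.1958 F [ 1.5  0.  -9. ] M [ 0.02 -0.34 -0.07] g 21.5 to target tool xy [-4.92 -0.1 ]
```

Contact with the insert at tip z ≈ 76. Pushing steadily.

Emit:
{"op": "arm_command", "data": {"increments": [[[0, 0, -1], 0], [[0, 0, -1], 0], [[0, 0, -1], 0], [[0, 0, -1], 0], [[0, 0, -1], 0], [[0, 0, -1], 0], [[0, 0, -0.5], 0], [[0, 0, -0.5], 0], [[0, 0, 0], 0], [[0, 0, 0], 0]]}}

```text
time: 13.98
ee_pos: [503.3, 23.7, 147.4]
orientation: [0.995, 0.098, 0.0, 0.0]
contact_force: [0.8, 0.4, -8.9]
grip_width: 0.249
finger_force: 45.0
```

```bash
python3 st.py
```

```text
t 13.98 p [503.33  23.75 147.41] yaw 0.1958 F [ 0.8  0.4 -8.9] M [ 0.1  -0.35  0.01] g 21.9 to target tool xy [-5.31 -0.3 ]
```

Emit:
{"op": "arm_command", "data": {"increments": [[[0, 0, -1], 0], [[0, 0, -1], 0], [[0, 0, -1], 0], [[0, 0, -1], 0], [[0, 0, -0.8], 0], [[0, 0, -0.6], 0], [[0, 0, -0.4], 0], [[0, 0, -0.2], 0], [[0, 0, 0], 0], [[0, 0, 0], 0]]}}

```text
time: 14.82
ee_pos: [503.1, 23.7, 153.3]
orientation: [0.995, 0.098, -0.0, 0.0]
contact_force: [-0.9, -0.4, -5.4]
grip_width: 0.247
finger_force: 45.0
```

```bash
python3 st.py
```

```text
t 14.82 p [503.14  23.73 153.35] yaw 0.1959 F [-0.9 -0.4 -5.4] M [ 0.04 -0.1   0.04] g 21.7 to target tool xy [-5.06 -0.28]
```

Emit:
{"op": "arm_command", "data": {"increments": [[[0, 0, -0.2], 0], [[0, 0, -0.2], 0], [[0, 0, -0.2], 0], [[0, 0, -0.2], 0], [[0, 0, -0.2], 0], [[0, 0, -0.2], 0], [[0, 0, -0.2], 0], [[0, 0, -0.1], 0], [[0, 0, 0], 0], [[0, 0, 0], 0]]}}

```text
time: 15.65
ee_pos: [503.2, 23.7, 154.7]
orientation: [0.995, 0.098, -0.0, -0.0]
contact_force: [-0.2, 0.2, -7.8]
grip_width: 0.241
finger_force: 45.0
```

```bash
python3 st.py
```

```text
t 15.65 p [503.17  23.75 154.71] yaw 0.1958 F [-0.2  0.2 -7.8] M [ 0.09 -0.04  0.01] g 21.2 to target tool xy [-5.11 -0.25]
```

Emit:
{"op": "arm_command", "data": {"increments": [[[0, 0, -0.1], 0], [[0, 0, -0.1], 0], [[0, 0, -0.1], 0], [[0, 0, -0.1], 0], [[0, 0, -0.1], 0], [[0, 0, -0.1], 0], [[0, 0, 0], 0], [[0, 0, 0], 0], [[0, 0, 0], 0], [[0, 0, 0], 0]]}}

```text
time: 16.48
ee_pos: [503.1, 23.8, 155.2]
orientation: [0.995, 0.098, -0.0, -0.0]
contact_force: [0.7, 0.4, -10.8]
grip_width: 0.245
finger_force: 45.0
```

```bash
python3 st.py
```

```text
t 16.48 p [503.13  23.77 155.15] yaw 0.1958 F [  0.7   0.4 -10.8] M [ 0.02 -0.24  0.  ] g 21.5 to target tool xy [-5.04 -0.21]
```

Emit:
{"op": "arm_command", "data": {"increments": [[[0, 0, -0.1], 0], [[0, 0, -0.1], 0], [[0, 0, -0.1], 0], [[0, 0, -0.1], 0], [[0, 0, 0], 0], [[0, 0, 0], 0], [[0, 0, 0], 0], [[0, 0, 0], 0], [[0, 0, 0], 0], [[0, 0, 0], 0]]}}

```text
time: 17.32
ee_pos: [502.9, 23.8, 155.3]
orientation: [0.995, 0.098, -0.0, -0.0]
contact_force: [2.5, 0.3, -19.7]
grip_width: 0.245
finger_force: 45.0
```

```bash
python3 st.py
```

```text
t 17.32 p [502.9   23.78 155.27] yaw 0.1958 F [  2.5   0.3 -19.7] M [-0.1  -0.58 -0.01] g 21.6 to target tool xy [-4.75 -0.13]
```

The collar met the underside: force stepped to about 17 N net with only 0.1 mm of travel. Withdrawing.

Emit:
{"op": "arm_command", "data": {"increments": [[[0, 0, 1], 0], [[0, 0, 2], 0], [[0, 0, 3], 0], [[0, 0, 4], 0], [[0, 0, 4], 0], [[0, 0, 4], 0], [[0, 0, 4], 0], [[0, 0, 4], 0], [[0, 0, 2.5], 0], [[0, 0, 1], 0]]}}

```text
time: 18.15
ee_pos: [504.4, 23.6, 128.0]
orientation: [0.995, 0.098, 0.001, 0.0]
contact_force: [-5.4, 1.5, 18.5]
grip_width: 0.244
finger_force: 45.0
```

```bash
python3 st.py
```

```text
t 18.15 p [504.4   23.62 128.02] yaw 0.1959 F [-5.4  1.5 18.5] M [ 0.34  1.09 -0.04] g 21.5 to target tool xy [-6.54 -0.69]
```

Emit:
{"op": "arm_command", "data": {"increments": [[[-1, -15, 0], 0], [[-1, -20, 0], 0], [[-1, -20, 0], 0], [[-1, -20, 0], 0], [[-1, -15, 0], 0], [[0, 0, 0], 0.1], [[0, 0, 0], 0.1], [[0, 0, 0], 0.1], [[0, 0, 0], 0.1], [[0, 0, 0], 0.1]]}}

```text
time: 18.98
ee_pos: [480.7, 111.1, 125.9]
orientation: [0.988, -0.154, -0.0, 0.0]
contact_force: [0.2, -0.5, -3.1]
grip_width: 0.245
finger_force: 45.0
```

Emit:
{"op": "arm_command", "data": {"increments": [[[0, 0, 0], 0.112], [[-11, -26.5, 0], 0], [[-11, -26.5, 0], 0], [[-11, -26.5, 0], 0], [[-11, -26.5, 0], 0], [[-11, -26.5, 0], 0], [[-8, -18, 0], 0], [[0, 0, 0], 0], [[0, 0, 0], 0], [[0, 0, 0], 0]]}}

```text
time: 19.82
ee_pos: [483.8, 273.6, 125.7]
orientation: [0.978, -0.206, -0.0, 0.0]
contact_force: [1.2, 0.3, -3.6]
grip_width: 0.245
finger_force: 45.0
```

```bash
python3 - <<'E'
from st import *
st(484.6,283.3)
E
```

```text
t 19.82 p [483.75 273.58 125.74] yaw -0.4158 F [ 1.2  0.3 -3.6] M [-0.03 -0.08 -0.04] g 21.6 to target tool xy [-3.1  -9.37]
```

The wrist felt +18 N during withdrawal. The C's upper arm (underside at base+84) must have come down on the raised insert. I'll check the insert's height.

```bash
python3 - <<'E'
from h import *
a=cv2.imread("pics/side0.png");c=robot.camera("side");d=robot.camera("scene");w=wristcam()
s0=cv2.imread("pics/scene0.png")
f=lambda im:cv2.resize(im,(400,300),interpolation=2)
b=c["img"][:,:,::-1]
cv2.imwrite("pics/cmp.png",np.vstack([np.hstack([f(a[155:230,265:365]),f(b[155:230,265:365])]),np.hstack([f(d["img"][130:205,210:310,::-1]),f(w["img"][150:350,120:387,::-1])])]))
E
```

```text
(no output)
```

View pics/cmp.png

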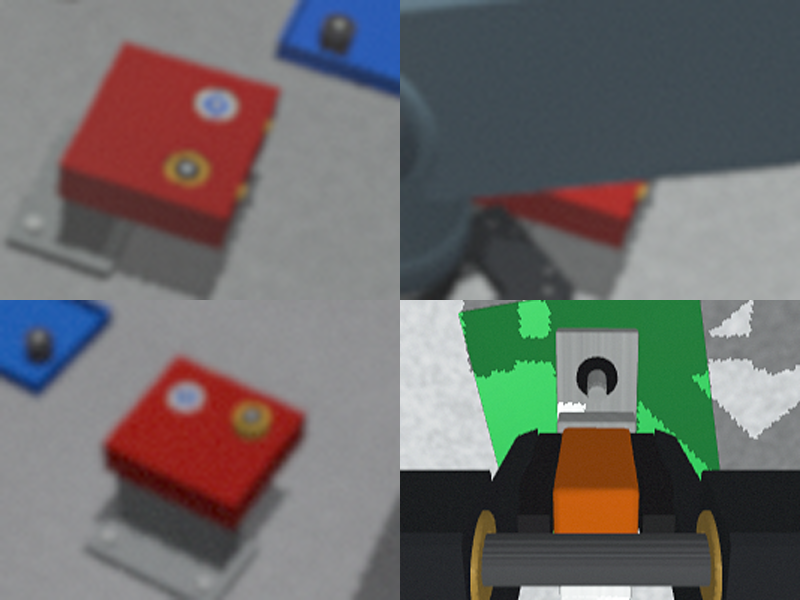

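```bash
python3 - <<'E'
from h import *
d=robot.camera("scene");s0=cv2.imread("pics/scene0.png")[:,:,::-1].copy()
base=proj(d,[498.1,23,100]);off=None
for im in(s0,d["img"]):
    x0,y0=265,150;p=im[y0:y0+22,x0:x0+18].astype(int)
    h=cv2.cvtColor(im,cv2.COLOR_RGB2HSV)
    m=cv2.inRange(h,(12,70,60),(32,255,255))[y0:y0+22,x0:x0+18]
    ys,xs=np.nonzero(m);print("brass px",xs.min()+x0,xs.max()+x0,ys.min()+y0,ys.max()+y0,len(xs))
    g=cv2.inRange(h,(0,0,0),(180,90,140))[y0:y0+22,x0:x0+18];ys,xs=np.nonzero(g);print("ring",xs.mean()+x0,ys.mean()+y0,len(xs))
for z in(100,105,110,114,116):print(z,proj(d,[498.1,23,z]))
E
```

```text
brass px 268 276 159 164 40
ring 276.1923076923077 160.23076923076923 26
brass px 268 277 156 163 59
ring 276.0 163.05555555555554 18
100 [271.76455173 161.32498941]
105 [271.7793604  160.26065386]
110 [271.79425976 159.18979938]
114 [271.80624513 158.32838183]
116 [271.81225991 157.89608439]
```

Emit:
{"op": "arm_command", "data": {"increments": [[[9, 32, -12], 0], [[9, 32, -12], 0], [[9, 32, -12], 0], [[9, 32, -12], 0], [[9, 32, -12], 0], [[0, 0, 0], -0.122], [[0, 0, 0], -0.122], [[0, 0, 0], -0.122], [[0, 0, 0], -0.122], [[0, 0, 0], -0.122]]}}

```text
time: 20.85
ee_pos: [460.5, 108.8, 186.4]
orientation: [0.995, 0.099, 0.0, 0.0]
contact_force: [-0.1, 0.4, -3.9]
grip_width: 0.246
finger_force: 45.0
```

```bash
python3 - <<'E'
from st import *
s=st()
for n in(7,8):
    c=wristcam();np.savez(f"w{n}.npz",**c)
im=c["img"];d=robot.camera("side")
cv2.imwrite("pics/w7.png",np.vstack([cv2.resize(im[60:260,250:512,::-1],(786,400),interpolation=2)[:,:]]))
h=cv2.cvtColor(im,cv2.COLOR_RGB2HSV);m=cv2.inRange(h,(15,80,60),(35,255,255))
for b in blobs(m,60)[:4]: print(cen(b),cv2.boundingRect(b),cv2.contourArea(b))
for z in(100,105,110,114,116): print(z,proj(c,[498.1,23,z]))
E
```

```text
t 20.85 p [460.51 108.78 186.45] yaw 0.1981 F [-0.1  0.4 -3.9] M [ 0.02 -0.13 -0.01] g 21.6 to target tool xy [19.87 91.48]
(312.77224418093977, 379.3603864734299) (58, 373, 394, 11) 1897.5
(383.4076980568012, 177.91018933731937) (362, 158, 44, 41) 1338.0
(173.3055314219519, 324.25600926730374) (167, 290, 17, 68) 575.5
(327.7082243533856, 323.96745132229) (318, 290, 17, 68) 573.5
100 [379.17885959 174.51400601]
105 [381.80539312 176.21041542]
110 [384.54143855 177.97755571]
114 [386.81380408 179.44521726]
116 [387.97913968 180.19787709]
```

View pics/w7.png

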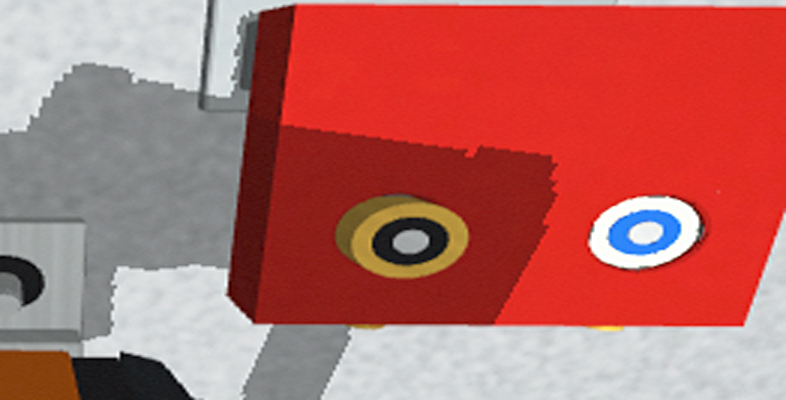

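The seal ring is centred at (411,240) in the crop, which is px (386.7,179.8). That matches z ≈ 114, so the insert is held on the plungers at about 14 mm raised and the tool is undisturbed in the grip. Returning the tool.

Emit:
{"op": "arm_command", "data": {"increments": [[[0, 0, 0], 0.122], [[0, 0, 0], 0.122], [[0, 0, 0], 0.122], [[0, 0, 0], 0.122], [[0, 0, 0], 0.125], [[-9.7, -33.9, 11], 0], [[-9.7, -33.9, 11], 0], [[-9.7, -33.9, 11], 0], [[-9.7, -33.9, 11], 0], [[-9.7, -33.9, 11], 0]]}}

```text
time: 21.83
ee_pos: [485.3, 285.6, 130.7]
orientation: [0.978, -0.211, 0.0, -0.0]
contact_force: [0.7, 0.4, -2.3]
grip_width: 0.247
finger_force: 45.0
```

Emit:
{"op": "arm_command", "data": {"increments": [[[0, 0, 5], 0], [[0, 0, 5], 0], [[0, 0, 4], 0], [[0, 0, 0], 0], [[0, 0, 0], 0], [[0, 0, 0], 0], [[0, 0, 0], 0], [[0, 0, 0], 0], [[0, 0, 0], 0], [[0, 0, 0], 0]]}}

```text
time: 22.67
ee_pos: [485.4, 284.1, 117.5]
orientation: [0.978, -0.208, 0.0, -0.0]
contact_force: [0.0, -0.8, -3.6]
grip_width: 0.244
finger_force: 45.0
```

```bash
python3 - <<'E'
from st import *
s=st(484.6,283.3);c=wristcam();R=Rt(s)
b=blobs(mask(c["img"],5,20,150,60),50)[0];print(cv2.boundingRect(b))
E
```

```text
t 22.67 p [485.37 284.11 117.51] yaw -0.4195 F [ 0.  -0.8 -3.6] M [ 0.06 -0.08 -0.02] g 21.4 to target tool xy [-0.41  1.09]
(222, 236, 58, 70)
```

Emit:
{"op": "arm_command", "data": {"increments": [[[-0.4, 1.1, 5], 0], [[0, 0, 4], 0], [[0, 0, 2.5], 0], [[0, 0, 1.5], 0], [[0, 0, 1], 0], [[0, 0, 0.5], 0], [[0, 0, 0.4], 0], [[0, 0, 0.3], 0], [[0, 0, 0], 0], [[0, 0, 0], 0]]}}

```text
time: 23.55
ee_pos: [484.5, 283.3, 102.3]
orientation: [0.978, -0.208, 0.0, -0.0]
contact_force: [-0.3, -1.0, -0.1]
grip_width: 0.247
finger_force: 45.0
```

```bash
python3 - <<'E'
from st import *
s=st(484.6,283.3)
E
```

```text
t 23.55 p [484.54 283.35 102.3 ] yaw -0.4192 F [-0.3 -1.  -0.1] M [-0.19  0.15  0.05] g 21.8 to target tool xy [0.04 0.03]
```

Emit:
{"op": "arm_command", "data": {"increments": [[[0, 0, 0], 0], [[0, 0, 0], 0], [[0, 0, 0], 0], [[0, 0, 0], 0], [[0, 0, -8], 0], [[0, 0, -18], 0], [[0, 0, -20], 0], [[0, 0, -20], 0], [[0, 0, -20], 0], [[0, 0, -14], 0]], "fingers": 0.55}}

```text
time: 24.38
ee_pos: [485.1, 283.7, 204.8]
orientation: [0.978, -0.208, 0.001, -0.001]
contact_force: [0.7, -0.0, 0.1]
grip_width: 0.549
finger_force: 0.0
```

```bash
python3 - <<'E'
from st import *
s=st(484.6,283.3);c=wristcam();b=blobs(mask(c["img"],5,20,150,60),50)[0];print(cv2.boundingRect(b))
cv2.imwrite("pics/w9.png",c["img"][:,:,::-1])
x,y,w,h=cv2.boundingRect(b);R=Rt(s);p=plane(c,x+w/2,y+h,137);print(R.T@(p-s["ee_pos"]))
E
```

```text
t 24.38 p [485.11 283.69 204.85] yaw -0.4191 F [ 0.7 -0.   0.1] M [ 0.03  0.03 -0.03] g 48.3 to target tool xy [-0.73  0.96]
(236, 182, 32, 43)
[-11.53461109   1.04744548  67.82151855]
```

The tool stands upright: the handle blob matches the earlier 32x43. Now to the insert.

Emit:
{"op": "arm_command", "data": {"increments": [[[0, 0, 0], -0.123], [[0, 0, 0], -0.123], [[0, 0, 0], -0.123], [[0, 0, 0], -0.123], [[0, 0, 0], -0.123], [[-5.3, 36.8, 0], 0], [[-5.3, 36.8, 0], 0], [[-5.3, 36.8, 0], 0], [[-5.3, 36.8, 0], 0], [[-5.3, 36.8, 0], 0]]}}

```text
time: 25.27
ee_pos: [493.8, 96.3, 202.0]
orientation: [0.995, 0.098, 0.0, -0.0]
contact_force: [0.4, -0.0, -0.6]
grip_width: 0.549
finger_force: 0.0
```

Emit:
{"op": "arm_command", "data": {"increments": [[[-5.3, 36.8, 0], 0], [[-5.3, 37.2, 0], 0], [[0, 0, 0], 0], [[0, 0, 0], 0], [[0, 0, 0], 0], [[0, 0, 0], 0], [[0, 0, 0], 0], [[0, 0, 0], 0], [[0, 0, 0], 0], [[0, 0, 0], 0]]}}

```text
time: 26.1
ee_pos: [498.1, 23.8, 202.0]
orientation: [0.995, 0.098, -0.0, -0.0]
contact_force: [-0.8, 0.1, -0.2]
grip_width: 0.547
finger_force: 0.0
```

```bash
python3 - <<'E'
from st import *
s=st();c=wristcam();R=Rt(s)
b,o=bores(c) if 0 else (None,None)
h=cv2.cvtColor(c["img"],cv2.COLOR_RGB2HSV);m=cv2.inRange(h,(12,70,50),(35,255,255))
for k in blobs(m,100)[:5]:
    x,y,w,hh=cv2.boundingRect(k);u,v=x+w/2,y+hh/2
    if 150<u<350 and y<300: print((x,y,w,hh),plane(c,u,v,113.5),R.T@(plane(c,u,v,113.5)-s["ee_pos"]))
dk=cv2.inRange(h,(0,0,0),(180,255,60))
print("pred",[proj(c,[498.1,23,z]).round(1).tolist() for z in(100,113.5)])
cv2.imwrite("pics/w10.png",cv2.resize(c["img"][120:300,130:370,::-1],(800,600),interpolation=2))
E
```

```text
t 26.1 p [498.11  23.81 201.98] yaw 0.1971 F [-0.8  0.1 -0.2] M [ 0.03 -0.02 -0.01] g 48.2 to target tool xy [-0.14  0.8 ]
(234, 179, 35, 39) [499.05220165  22.962036   113.5       ] [ 0.77050175  1.02145397 88.47950187]
pred [[251.2, 194.3], [251.2, 199.7]]
```

View pics/w10.png

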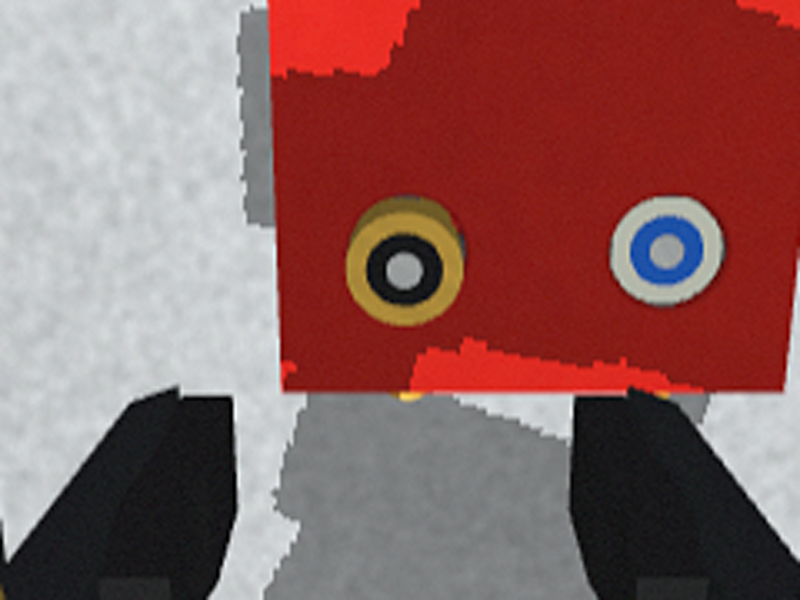

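The brass insert still stands proud, with its ring centre at (404,270) in the crop, between the fingers. Descending to grip just above the block.

Emit:
{"op": "arm_command", "data": {"increments": [[[0, 0.5, 20], 0], [[0, 0, 22], 0], [[0, 0, 22], 0], [[0, 0, 18], 0], [[0, 0, 9], 0], [[0, 0, 4.5], 0], [[0, 0, 2], 0], [[0, 0, 0], 0], [[0, 0, 0], 0], [[0, 0, 0], 0]]}}

```text
time: 26.98
ee_pos: [499.1, 22.4, 105.6]
orientation: [0.995, 0.098, 0.001, 0.0]
contact_force: [0.5, 0.8, -0.5]
grip_width: 0.55
finger_force: 0.0
```

```bash
python3 st.py
```

```text
t 26.98 p [499.09  22.43 105.6 ] yaw 0.1958 F [ 0.5  0.8 -0.5] M [ 0.02  0.02 -0.08] g 48.4 to target tool xy [-1.05 -0.83]
```

Emit:
{"op": "arm_command", "data": {"increments": [[[0, 0, 0], 0], [[0, 0, 0], 0], [[0, 0, 0], 0], [[0, 0, 0], 0], [[0, 0, 0], 0], [[0, 0, 0], 0], [[0, 0, 0], 0], [[0, 0, 0], 0], [[0, 0, 0], 0], [[0, 0, 0], 0]], "fingers": 0, "newtons": 45}}

```text
time: 27.82
ee_pos: [498.5, 22.6, 104.8]
orientation: [0.995, 0.098, 0.0, 0.0]
contact_force: [-0.4, 0.4, 5.4]
grip_width: 0.276
finger_force: 45.0
```

```bash
python3 st.py
```

```text
t 27.82 p [498.48  22.59 104.8 ] yaw 0.1958 F [-0.4  0.4  5.4] M [0.18 0.18 0.02] g 24.3 to target tool xy [-0.35 -0.49]
```

Emit:
{"op": "arm_command", "data": {"increments": [[[0, 0, -0.5], 0], [[0, 0, -0.5], 0], [[0, 0, -0.5], 0], [[0, 0, -0.5], 0], [[0, 0, 0], 0], [[0, 0, 0], 0], [[0, 0, 0], 0], [[0, 0, 0], 0], [[0, 0, 0], 0], [[0, 0, 0], 0]]}}

```text
time: 28.65
ee_pos: [498.0, 22.7, 106.3]
orientation: [0.995, 0.098, -0.0, -0.0]
contact_force: [0.7, 0.8, -5.4]
grip_width: 0.277
finger_force: 45.0
```

```bash
python3 - <<'E'
from st import *
s=st();c=wristcam();h=cv2.cvtColor(c["img"],cv2.COLOR_RGB2HSV);m=cv2.inRange(h,(12,70,50),(35,255,255))
for k in blobs(m,100)[:6]: print(cv2.boundingRect(k),cv2.contourArea(k))
for z in(100,106,112,114,116):print(z,proj(c,[498.1,23,z]).round(1),(proj(c,[498.1,23,z])-proj(c,[511.1,23,z]))[1].round(1))
# column profile through the insert
for r in range(205,300,3): print(r,c["img"][r,251].tolist(),end=" ")
E
```

```text
t 28.65 p [498.    22.65 106.33] yaw 0.1958 F [ 0.7  0.8 -5.4] M [ 0.14 -0.2   0.02] g 24.3 to target tool xy [ 0.23 -0.29]
(224, 228, 54, 64) 2803.5
(64, 372, 394, 12) 1904.5
(323, 290, 19, 68) 624.5
(160, 290, 20, 68) 624.5
100 [249.2 249.8] 23.7
106 [249.2 255.4] 24.4
112 [249.1 261.4] 25.2
114 [249.1 263.5] 25.5
116 [249.1 265.7] 25.7
205 [162, 35, 31] 208 [162, 35, 30] 211 [160, 30, 26] 214 [162, 37, 31] 217 [163, 38, 32] 220 [160, 32, 25] 223 [159, 35, 27] 226 [138, 36, 34] 229 [85, 85, 82] 232 [135, 110, 44] 235 [135, 110, 49] 238 [135, 110, 50] 241 [178, 145, 60] 244 [204, 165, 71] 247 [203, 162, 70] 250 [152, 123, 55] 253 [31, 34, 34] 256 [28, 31, 31] 259 [55, 55, 56] 262 [180, 185, 184] 265 [184, 189, 187] 268 [179, 183, 181] 271 [179, 184, 183] 274 [179, 183, 184] 277 [24, 27, 29] 280 [27, 28, 29] 283 [86, 74, 45] 286 [197, 158, 67] 289 [203, 165, 71] 292 [159, 48, 29] 295 [156, 39, 31] 298 [247, 51, 43]
```

Emit:
{"op": "arm_command", "data": {"increments": [[[0, 0, -0.6], 0], [[0, 0, -0.6], 0], [[0, 0, -0.6], 0], [[0, 0, -0.6], 0], [[0, 0, -0.6], 0], [[0, 0, -0.6], 0], [[0, 0, -0.6], 0], [[0, 0, -0.6], 0], [[0, 0, 0], 0], [[0, 0, 0], 0]]}}

```text
time: 29.53
ee_pos: [498.2, 22.6, 111.4]
orientation: [0.995, 0.098, -0.0, -0.0]
contact_force: [-0.3, 0.9, -3.5]
grip_width: 0.275
finger_force: 45.0
```

```bash
python3 - <<'E'
from st import *
s=st();c=wristcam();h=cv2.cvtColor(c["img"],cv2.COLOR_RGB2HSV);m=cv2.inRange(h,(12,70,50),(35,255,255))
print([cv2.boundingRect(k) for k in blobs(m,100)[:1]])
E
```

```text
t 29.53 p [498.25  22.6  111.44] yaw 0.1958 F [-0.3  0.9 -3.5] M [0.16 0.06 0.02] g 24.2 to target tool xy [-0.06 -0.42]
[(224, 224, 54, 68)]
```

The insert moves with the gripper. Lifting clear, then I'll check clearance to the rust cone near the tray.

Emit:
{"op": "arm_command", "data": {"increments": [[[0, 0, -1], 0], [[0, 0, -2], 0], [[0, 0, -3], 0], [[0, 0, -5], 0], [[0, 0, -8], 0], [[0, 0, -12], 0], [[0, 0, -14], 0], [[0, 0, -14], 0], [[0, 0, -6], 0], [[0, 0, 0], 0]]}}

```text
time: 30.42
ee_pos: [499.9, 22.2, 178.9]
orientation: [0.995, 0.098, 0.002, 0.001]
contact_force: [0.6, -0.2, -0.8]
grip_width: 0.277
finger_force: 45.0
```

```bash
python3 - <<'E'
from st import *
s=st(498,-309);c=wristcam();R=Rt(s);h=cv2.cvtColor(c["img"],cv2.COLOR_RGB2HSV);m=cv2.inRange(h,(12,70,50),(35,255,255))
print([cv2.boundingRect(k) for k in blobs(m,100)[:1]])
# top centre of the insert (rows 241..292) seen -> height from width of its ellipse (26 mm across)
for zt in(6,8,10,12,14):
    p=s["ee_pos"]+R@np.array([0,0,-zt]);print(zt,proj(c,p).round(1),(proj(c,p-13*R[:,0])-proj(c,p+13*R[:,0]))[1].round(1),(proj(c,p+13*R[:,1])-proj(c,p-13*R[:,1]))[0].round(1))
w=dict(np.load("w1.npz"))
for u,v in[(632,60),(650,105),(690,140),(730,145)]: print(plane(w,u*.64,v*.64,0).round())
print([ (c["img"][r,251]//1).tolist() for r in range(222,296,4)])
E
```

```text
t 30.42 p [499.88  22.24 178.93] yaw 0.1958 F [ 0.6 -0.2 -0.8] M [-0.02  0.01 -0.05] g 24.4 to target tool xy [-67.08 324.2 ]
[(224, 223, 54, 69)]
6 [249.8 262.1] 50.3 56.0
8 [249.8 264.2] 50.8 56.7
10 [249.8 266.4] 51.3 57.4
12 [249.8 268.6] 51.9 58.1
14 [249.8 270.9] 52.4 58.9
[ 667. -282.    0.]
[ 640. -307.    0.]
[ 622. -349.    0.]
[ 626. -382.    0.]
[[59, 59, 53], [121, 98, 44], [121, 99, 45], [123, 99, 45], [124, 100, 47], [187, 150, 64], [183, 148, 61], [134, 107, 49], [33, 33, 34], [23, 22, 24], [165, 169, 168], [163, 169, 168], [160, 164, 164], [163, 168, 167], [26, 26, 27], [22, 23, 30], [179, 143, 61], [184, 147, 57], [140, 142, 144]]
```

Emit:
{"op": "arm_command", "data": {"increments": [[[-7.4, 36, 0], 0], [[-7.4, 36, 0], 0], [[-7.4, 36, 0], 0], [[-7.4, 36, 0], 0], [[-7.4, 36, 0], 0], [[-7.4, 36, 0], 0], [[-7.4, 36, 5], 0], [[-7.4, 36, 10], 0], [[-7.4, 36, 10], 0], [[0, 0, 10], 0]]}}

```text
time: 31.3
ee_pos: [495.3, -314.6, 140.5]
orientation: [0.995, 0.095, 0.0, 0.002]
contact_force: [-0.4, -0.9, -0.4]
grip_width: 0.276
finger_force: 45.0
```

Emit:
{"op": "arm_command", "data": {"increments": [[[0, 0, 20], 0], [[0, 0, 20], 0], [[0, 0, 20], 0], [[0, 0, 20], 0], [[0, 0, 10], 0], [[0, 0, 5], 0], [[0, 0, 0], 0], [[0, 0, 0], 0], [[0, 0, 0], 0], [[0, 0, 0], 0]]}}

```text
time: 32.13
ee_pos: [496.8, -308.8, 47.7]
orientation: [0.995, 0.098, 0.001, 0.001]
contact_force: [0.4, -0.1, -0.7]
grip_width: 0.277
finger_force: 45.0
```

```bash
python3 - <<'E'
from st import *
s=st(498,-309);c=wristcam();k=blobs(mask(c["img"],105,125,130),500)
for b in k[:2]: print([np.round(plane(c,*p,20)[:2]).tolist() for p in cv2.approxPolyDP(b,5,True)[:,0]])
E
```

```text
t 32.13 p [ 496.77 -308.81   47.67] yaw 0.1959 F [ 0.4 -0.1 -0.7] M [-0.04 -0.02  0.04] g 24.4 to target tool xy [1.1  0.34]
[[533.0, -194.0], [447.0, -208.0], [460.0, -217.0], [470.0, -270.0], [464.0, -271.0], [487.0, -280.0], [491.0, -295.0], [486.0, -297.0], [503.0, -305.0], [502.0, -317.0], [492.0, -325.0], [497.0, -324.0], [499.0, -339.0], [481.0, -356.0], [487.0, -356.0], [490.0, -372.0], [559.0, -361.0], [562.0, -354.0]]
[[457.0, -336.0], [465.0, -332.0], [460.0, -331.0], [472.0, -329.0], [459.0, -319.0], [458.0, -311.0], [465.0, -300.0], [447.0, -300.0]]
```

Emit:
{"op": "arm_command", "data": {"increments": [[[0, 0, 6], 0], [[0, 0, 6], 0], [[0, 0, 6], 0], [[0, 0, 4], 0], [[0, 0, 2], 0], [[0, 0, 1], 0], [[0, 0, 0.5], 0], [[0, 0, 0.5], 0], [[0, 0, 0], 0], [[0, 0, 0], 0]]}}

```text
time: 33.02
ee_pos: [496.1, -308.3, 20.5]
orientation: [0.995, 0.098, 0.0, 0.0]
contact_force: [-0.4, 1.0, -0.8]
grip_width: 0.281
finger_force: 45.0
```

```bash
python3 st.py
```

```text
t 33.02 p [ 496.12 -308.3    20.53] yaw 0.1958 F [-0.4  1.  -0.8] M [ 0.02  0.03 -0.01] g 24.7 to target tool xy [  66.4  -324.59]
```

Emit:
{"op": "arm_command", "data": {"increments": [[[0, 0, 0.3], 0], [[0, 0, 0.3], 0], [[0, 0, 0.3], 0], [[0, 0, 0.3], 0], [[0, 0, 0.3], 0], [[0, 0, 0], 0], [[0, 0, 0], 0], [[0, 0, 0], 0], [[0, 0, 0], 0], [[0, 0, 0], 0]]}}

```text
time: 33.85
ee_pos: [496.1, -308.3, 19.4]
orientation: [0.995, 0.098, 0.0, 0.0]
contact_force: [-1.1, 1.1, 4.6]
grip_width: 0.276
finger_force: 45.0
```

```bash
python3 st.py
```

```text
t 33.85 p [ 496.13 -308.28   19.41] yaw 0.1959 F [-1.1  1.1  4.6] M [ 0.34  0.23 -0.  ] g 24.3 to target tool xy [  66.4  -324.57]
```

Floor touched gently. Releasing and retreating.

Emit:
{"op": "arm_command", "data": {"increments": [[[0, 0, -0.3], 0], [[0, 0, 0], 0], [[0, 0, 0], 0], [[0, 0, 0], 0], [[0, 0, 0], 0], [[0, 0, 0], 0], [[0, 0, 0], 0], [[0, 0, 0], 0], [[0, 0, 0], 0], [[0, 0, 0], 0]], "fingers": 0.5, "newtons": 10}}

```text
time: 34.68
ee_pos: [496.0, -308.2, 19.1]
orientation: [0.995, 0.098, -0.0, -0.0]
contact_force: [-0.3, 0.4, -0.5]
grip_width: 0.499
finger_force: 0.0
```

Emit:
{"op": "arm_command", "data": {"increments": [[[0, 0, -6], 0], [[0, 0, -12], 0], [[0, 0, -20], 0], [[0, 0, -25], 0], [[0, 0, -25], 0], [[0, 0, -25], 0], [[0, 0, -25], 0], [[0, 0, -25], 0], [[0, 0, -20], 0], [[0, 0, 0], 0]]}}

```text
time: 35.52
ee_pos: [498.2, -310.1, 208.7]
orientation: [0.995, 0.098, 0.003, 0.004]
contact_force: [0.1, -1.1, 0.3]
grip_width: 0.498
finger_force: 0.0
```

```bash
python3 - <<'E'
from st import *
s=st(496,-308);c=wristcam();h=cv2.cvtColor(c["img"],cv2.COLOR_RGB2HSV);m=cv2.inRange(h,(15,80,50),(35,255,255))
cv2.imwrite("pics/w12.png",c["img"][:,:,::-1])
for k in blobs(m,40)[:6]:
    r=cv2.boundingRect(k)
    if r[1]<280: print(r,cv2.contourArea(k),"centre z28",plane(c,r[0]+r[2]/2,r[1]+r[3]/2,24).round(1))
for z in(4,16,28): print(z,[proj(c,np.array([496.1,-308.3,z])+d).round(1).tolist() for d in([-13,0,0],[13,0,0],[0,13,0],[0,-13,0])])
E
```

```text
t 35.52 p [ 498.18 -310.06  208.65] yaw 0.196 F [ 0.1 -1.1  0.3] M [ 0.02 -0.06 -0.04] g 43.8 to target tool xy [-2.93 -4.11]
(234, 159, 26, 28) 523.0 centre z28 [ 495.9 -308.7   24. ]
4 [[244.4, 180.2], [249.1, 156.7], [234.7, 166.2], [258.7, 170.8]]
16 [[244.3, 183.0], [249.1, 158.8], [234.3, 168.7], [259.0, 173.4]]
28 [[244.2, 186.0], [249.2, 161.1], [233.8, 171.2], [259.4, 176.1]]
```

```bash
python3 - <<'E'
from h import *
a=cv2.imread("pics/scene0.png")[:,:,::-1].copy();c=robot.camera("scene");b=c["img"]
for im in(a,b):
    print("handle",[np.round(cen(k),1).tolist()+[cv2.contourArea(k)] for k in blobs(mask(im,5,15,180,120)[180:215,330:360],5)])
d=cv2.absdiff(cv2.GaussianBlur(a,(5,5),0),cv2.GaussianBlur(b,(5,5),0)).max(2)
print([cv2.boundingRect(k) for k in blobs(cv2.inRange(d,45,255),8)])
for p in [(498.1,23,100),(509.9,-36,100),(484,283,60),(496,-308,16)]: print(proj(c,p).round())
E
```

```text
handle [[14.4, 19.4, 30.5]]
handle [[14.6, 19.6, 31.5]]
[(299, 0, 56, 90), (383, 0, 40, 103), (163, 0, 70, 92), (208, 48, 105, 62), (295, 123, 79, 34), (219, 115, 44, 19), (352, 19, 30, 29), (187, 124, 45, 18), (377, 0, 22, 20), (320, 103, 13, 30), (172, 118, 22, 22), (268, 158, 9, 7), (283, 135, 8, 5), (233, 3, 5, 7), (164, 0, 5, 11), (359, 116, 5, 4), (356, 0, 6, 5)]
[272. 161.]
[255. 154.]
[340. 213.]
[204. 129.]
```

Handle back in place, white insert unchanged, only the brass bore differs (the rest is the arm and its shadow). Handing in.

```bash
python3 -c "
from station import robot
print(robot.finish_job())"
```

```text
the job is handed in; nothing more can be done
None
```

The job is handed in at about 36 s: worn insert pushed up until the collar met the block (about 17 N), tool back upright on its mat, worn insert upright in the blue tray, white insert untouched; on withdrawal the tool's upper arm pressed down on the raised insert with about 22 N (it stayed up), and I viewed 11 pictures, one over the limit of 10.

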